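# Tilt a culture dish to the set angle on a sprung tilting stand

### The arm

A 6-joint arm with a two-finger parallel gripper is mounted at the origin on the work surface. World frame = base frame: x ahead of the robot, y to its left, z up, the work surface at z = 0. Lengths are in mm, angles in rad, forces in N, time in s.
With the tool pointing down it reaches from about 275 to 1000 mm from the base axis. Payload 8.4 kg.
Tool frame: the origin (TCP) lies at the very end of the fingers, on their centre line; the grasp point (between the pads) lies 19 mm behind it; z points along the fingers, y is the direction in which the jaws open and shut (so a half turn about z gives the same grasp; the last joint's range is limited). The gripper opens to 85 mm and grips with 20 to 120 N. Pads are 22 mm wide; open, the fingers measure 114 mm over their backs; the gripper's body (76 mm by 85 mm) begins 54 mm behind the grasp point. The pads swing forward as they close: fully open they stand 13 mm farther back than shut.
Start: joints at [-1.257, 0.353, 1.633, -0, 1.155, -0.002], TCP at [194.109, -594.095, 195.881] pointing down, gripper open.
Joint ranges: [-2.63, 2.63], [-0.92, 2.1], [0.06, 2.66], [-1.3, 4.44], [0, 2.69], [-3.02, 3.02]. Speed limits (rad/s): [2.22, 2.22, 2.79, 3.14, 3.14, 3.14].

### API

Orientations are given as [roll, pitch, yaw] about the fixed x, y, z axes, in that order (R = Rz(yaw) Ry(pitch) Rx(roll)).
In Python, from rig import r gives the robot as it stands.
- The arm moves only by the tool jog_arm, never from a script. Its argument "increments" is text: rows parted by semicolons, each of 7 numbers parted by spaces: the shift along the tool's x, y, z in cm, then the turn, a rotation vector about the tool's x, y, z in rad, then the opening, from -1 (shut) to 1 (fully open). A call has exactly 8 rows; each row shifts and turns the commanded pose from where the row before left it, along the tool's axes as they then stand; what a row does not reach is not made up. A row lasts 1/10 s, in which the tool goes at most 50 mm and 8.59 degrees, less where a joint would pass 70% of its speed; a pose out of reach is approached as far as the arm can. A call with a gripper value outside its range is refused whole. The fingers move at their own pace and stop on an object; "squeeze" is the grip in N (left out, the last holds). Time passes only in rows, so rows that do not move let the fingers close, or fill a call up. It gives the time, the measured TCP pose, the force and the opening at its end, in the units of the state.
- r.sense(): the state, without advancing time (a new reading comes with each control period).
- r.grab_frame(name): name is "side" or "top"; returns the picture (400x640x3 uint8, red, green, blue); there is no depth.
- r.camera_info(name): a dict with "K" (3x3 intrinsics, pixels), "dist_coeffs" ([k1, k2, p1, p2, k3] as OpenCV has them; the pictures are not rectified), "rvec" (rotation vector, rad) and "tvec" (3), from world to camera coordinates, as OpenCV has them. Camera axes: x right, y down, z forward; pixel columns grow to the right and rows downward; lengths in mm; the calibration is good to about 2 mm. A picture is of the moment at which its call begins. camera_info takes no time and is no camera call.
- r.sign_off(): hands the job in, once; it reports no verdict.
The state is a dict: "clock": time; "qpos": joint angles; "qvel": joint speeds; "joint_efforts": joint torques, N m; "eef_pos": TCP position; "tcp_rot": TCP orientation; "contact_force": force on the tool from outside, world axes, zero at the start; "wrist_torque": the same for the moment, N m; "opening": opening from 0.0 (shut) to 1.0 (fully open).
Only numpy, scipy, OpenCV 4.12 (cv2) and the standard library are available. Lean on these libraries where they do the work, as an engineer would, in place of code of your own. Each camera call takes 0.05 s, during which the arm holds its last target.

### The job

The tilting stand holds an open culture dish. Put closed fingertips on the ribbed thumb pad at the plate's sprung corner and press it down until the pointer stands at the index rider, the small steel block on the rim of the angle scale, without pressing past the rider, and keep the dish at that tilt for two seconds to gather what is left at its low side. Then ease the plate slowly back up to level under the fingertips, never letting it snap up, and move clear; only press, lifting nothing, and leave the dish, the rider and the other things on the bench untouched.

Things in the scene. Friction and masses are not known exactly. Their poses are not given: they have to be found in the camera images.
- stand: fixed tilting stand: square white base, side 150 mm, 14 mm high, its corners on the stand's own x and y axes. Origin under its centre, z up. The tilt plate's hinge runs along x through the centre, 54 mm above the bench. Thumb pad on the +y corner; upright white angle scale at the +x corner, x = 109 to 128 mm, up to 167 mm high, its marked face looking to +x
- tilt (a joint): tilt of the plate (rad): 0 = level, on its stop; grows as the thumb-pad corner goes down; limit 0.34. The plate is bare aluminium, 150 x 150 x 6 mm, cornerwise like the base. A spring returns it to 0: at the pad it takes about 2 N to start and 7 N at 0.21 rad. Let go, it snaps up
- thumb_pad (a point): ribbed dark rubber disc, 31 mm across, 3 mm proud of the plate at its +y corner, 80 mm from the hinge. Called tilt_c0 in the rules. This point is the middle of its top face: 60 mm above the bench when level. It moves with the plate: at tilt a it is lower by about 80 mm x sin a. The dish's edge is 35 mm from its centre
- pointer_tip (a point): point 3 mm below the tip of the black pointer (4 mm wide, before the scale's +x face), 109 mm from the hinge axis. The pointer is upright when the plate is level and leans to the stand's +y, towards the thumb pad, by the tilt angle. Axes as the tilt plate's
- index_mark (a point): point near the top of the index rider, a small steel block, on its black centre line, 109 mm from the hinge axis. The rider is 10 mm wide along the scale and sits astride its rim just behind the pointer (7 mm off along the hinge), held by friction. Its y axis lies along the scale, the way the pointer moves when the pad is pressed; x along the hinge, z outwards
- rider (a joint): angle at which the rider is set on the scale (rad), same sense as joint tilt: the pointer stands at the rider's centre line when tilt equals this value. Anew each time between 0.10 and 0.26; not to be moved
- plate_top (a point): centre of the tilt plate's top face, 57 mm above the bench when level; axes x along the hinge, y towards the thumb pad, z out of the plate
- dish: open round dish of clear plastic, 90 mm across and 15 mm high, lying loose on the middle of the tilt plate between four small pins. Origin at the centre of its underside, z up
- bottle: clear reagent bottle with blue screw cap, 68 mm across, 135 mm high; stands on the bench beside the stand. Origin under its centre
- tube_rack: blue rack of small capped tubes, 100 x 66 x 57 mm high; on the bench. Origin under its centre
- tip_box: box of pipette tips with pink lid, 122 x 82 x 69 mm high; on the bench. Origin under its centre
- pipette_cup: clear cup, 68 mm across and 85 mm high, with white droppers up to 145 mm; on the bench. Origin under its centre

How it is judged:
By the outcome, as a careful person would: the job done as asked, in the order asked, and still so for the second after the job is handed in, with the robot touching nothing.
It also fails if it takes over 42 s, if anything falls off the work surface, if the arm or the gripper's body presses on something with over 40 N, if the wrist force passes 120 N, or if a joint passes its speed limit or range.

## Working session

There is one attempt and no reset: what is moved stays moved. The work goes in short steps, Python scripts to look and compute and a tool call to move; the robot and the scene stay as the last step left them, time stands still between calls to the robot, and variables do not carry over. Pictures are saved under pics/ and viewed, and the job is handed in when it is done.

Besides the shell and the picture viewer there is one more tool, called after "Request:" by a JSON object that holds its "op" and its "data". jog_arm: Moves the arm, as the interface text tells. Its arguments: {"type":"object","properties":{"increments":{"type":"string"},"squeeze":{"type":"number"}},"required":["increments"]}

```bash
mkdir -p pics; ls; python3 - <<'E'
from rig import r
import cv2
s=r.sense();print(s)
for n in("side","top"):
    im=r.grab_frame(n);cv2.imwrite(f"pics/{n}0.png",im[:,:,::-1]);c=r.camera_info(n);print(n,c)
E
```

```text
pics
{'clock': 0.0, 'qpos': array([-1.25741224e+00,  3.53654892e-01,  1.63414449e+00,  4.35761669e-06,
        1.15521147e+00, -2.39758043e-03]), 'qvel': array([ 0.00061371, -0.00018538,  0.00118812, -0.00205718, -0.00043209,
        0.00010608]), 'joint_efforts': array([-7.87403078e-04, -6.05256701e+01, -3.42058110e+01,  9.77515924e-05,
        9.65032697e-03, -2.02309320e-05]), 'eef_pos': array([ 193.93708592, -593.58448733,  195.15308274]), 'tcp_rot': array([-3.14017447e+00, -7.38441867e-06,  3.15779895e-01]), 'contact_force': array([-0.32841178, -0.34264449,  0.70425421]), 'wrist_torque': array([-0.03038968,  0.01281741,  0.00153894]), 'opening': 1.000680129791628}
side {'K': array([[457.58056009,   0.        , 318.07237489],
       [  0.        , 457.58056009, 200.11330675],
       [  0.        ,   0.        ,   1.        ]]), 'dist_coeffs': array([0.04357852, 0.        , 0.        , 0.        , 0.        ]), 'rvec': array([ 2.10478807, -0.0718445 ,  0.07508846]), 'tvec': array([-585.93140097,  102.32563583, 1290.82316056])}
top {'K': array([[379.97315901,   0.        , 326.08219885],
       [  0.        , 379.97315901, 197.40928633],
       [  0.        ,   0.        ,   1.        ]]), 'dist_coeffs': array([-0.05379149,  0.        ,  0.        ,  0.        ,  0.        ]), 'rvec': array([ 2.17307731, -2.11946838,  0.18136498]), 'tvec': array([ -80.40687432,  578.46603023, 1003.786515  ])}
```

View pics/side0.png

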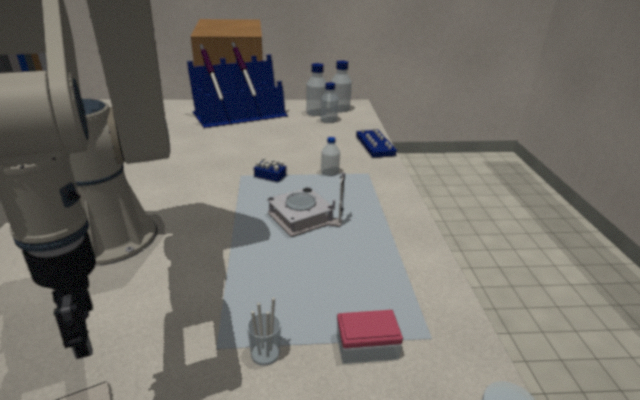

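View pics/top0.png

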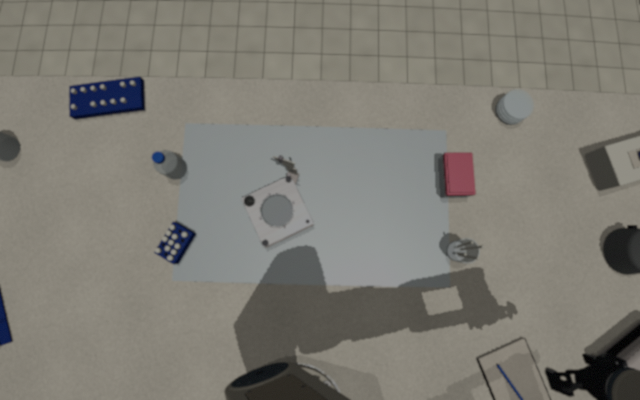

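```bash
python3 - <<'E'
import cv2
a=cv2.imread("pics/side0.png")[160:245,250:365];b=cv2.imread("pics/top0.png")[140:260,225:335]
cv2.imwrite("pics/sc.png",cv2.resize(a,None,fx=6.5,fy=6.5,interpolation=cv2.INTER_CUBIC))
cv2.imwrite("pics/tc.png",cv2.resize(b,None,fx=5,fy=5,interpolation=cv2.INTER_CUBIC))
E
```

```text
(no output)
```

View pics/sc.png

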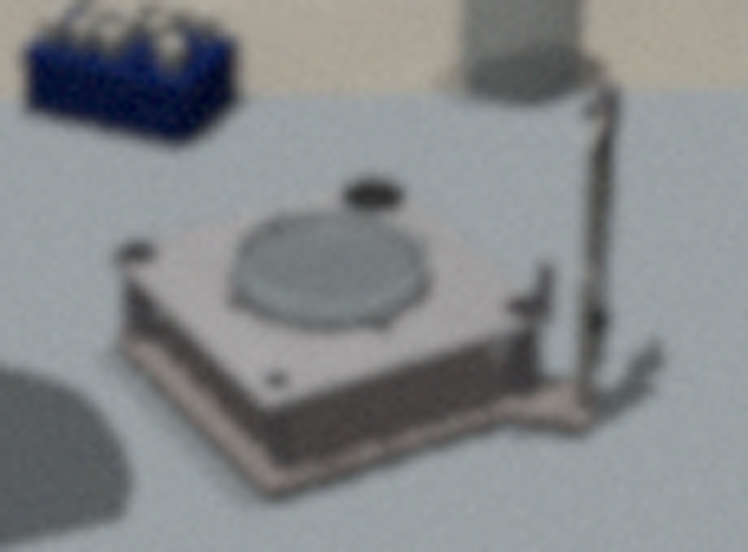

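View pics/tc.png

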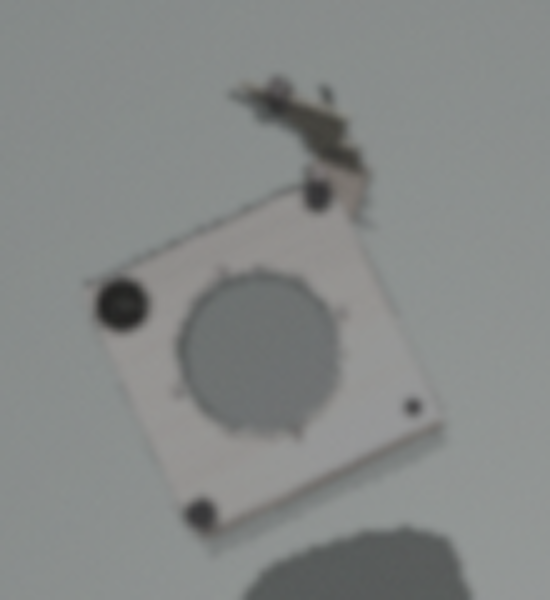

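```bash
cat > h.py <<'E'
import numpy as np,cv2
from rig import r
C={n:r.camera_info(n) for n in("side","top")}
def proj(n,P):
    c=C[n];return cv2.projectPoints(np.float64(P).reshape(-1,3),c["rvec"],c["tvec"],c["K"],c["dist_coeffs"])[0].reshape(-1,2)
def ray(n,uv,z):
    c=C[n];x=cv2.undistortPoints(np.float64(uv).reshape(-1,1,2),c["K"],c["dist_coeffs"]).reshape(-1,2)
    R=cv2.Rodrigues(c["rvec"])[0];o=-R.T@c["tvec"];d=np.c_[x,np.ones(len(x))]@R
    return o+d*((z-o[2])/d[:,2])[:,None]
def W(p,P):
    x,y,a=p;P=np.float64(P).reshape(-1,3);c,s=np.cos(a),np.sin(a)
    return np.c_[x+c*P[:,0]-s*P[:,1],y+s*P[:,0]+c*P[:,1],P[:,2]]
E
python3 - <<'E'
from h import *
from scipy.optimize import least_squares
t=lambda u,v,f,x0,y0:((u+.5)/f-.5+x0,(v+.5)/f-.5+y0)
T=lambda u,v:t(u,v,5,225,140)
S=lambda u,v:t(u,v,6.5,250,160)
obs=[("top",(0,80,60),T(122,304)),("top",(0,0,72),T(259,352)),("top",(0,106,57),T(86,286)),("top",(0,-106,57),T(443,424)),("top",(-106,0,57),T(212,534)),
("side",(0,80,60),S(372,195)),("side",(0,-106,57),S(272,408)),("side",(-106,0,57),S(120,260)),("side",(0,-106,0),S(275,497))]
for i in(0,1):print(ray(obs[i][0],[obs[i][2]],obs[i][1][2]))
def f(p,only=None):
    return np.concatenate([proj(n,W(p,P))[0]-o for n,P,o in obs])
best=min((least_squares(f,[680,130,a],loss='soft_l1') for a in np.arange(-3,3,.5)),key=lambda s:s.cost)
p=best.x;print(p,best.cost);print(f(p).reshape(-1,2).round(1));np.save("p.npy",p)
for n,t0 in(("side",(250,160,6.5)),("top",(225,140,5))):
    im=cv2.imread("pics/sc.png" if n=="side" else "pics/tc.png")
    for a in np.arange(0,.36,.05):
        for rr,x,col in((109,122,(0,0,255)),(109,130,(0,255,0))):
            q=proj(n,W(p,[x,rr*np.sin(a),54+rr*np.cos(a)]))[0]
            q=((q-t0[:2])+.5)*t0[2]-.5
            cv2.circle(im,tuple(int(v) for v in q),2,col,-1)
    cv2.imwrite(f"pics/ov_{n}.png",im[:240,150:450] if n=="top" else im)
E
```

```text
[[564.33348083 143.48401456  60.        ]]
[[538.59734171  66.42044923  72.        ]]
[ 5.40889010e+02  6.54383953e+01 -3.04041394e-01] 8.40763824189235
[[ 0.6 -0.2]
 [ 0.4 -0.8]
 [-0.9  0.5]
 [ 1.1 -1.9]
 [-3.   0.6]
 [ 0.6 -0.1]
 [-0.1 -0.4]
 [-1.1 -1.2]
 [-0.4  2.7]]
```

```bash
python3 - <<'E'
import cv2
i=cv2.imread("pics/ov_top.png");cv2.imwrite("pics/ov_top2.png",cv2.resize(i,None,fx=2.4,fy=2.4,interpolation=cv2.INTER_CUBIC))
E
```

```text
(no output)
```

View pics/ov_top2.png

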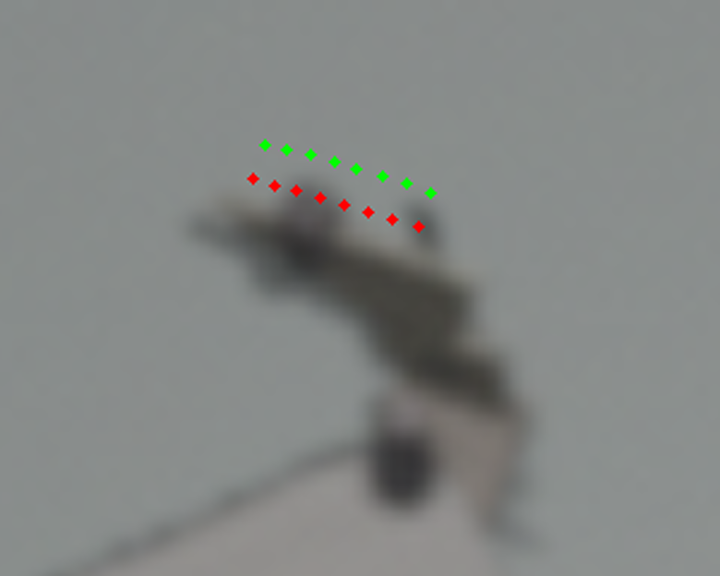

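View pics/ov_side.png

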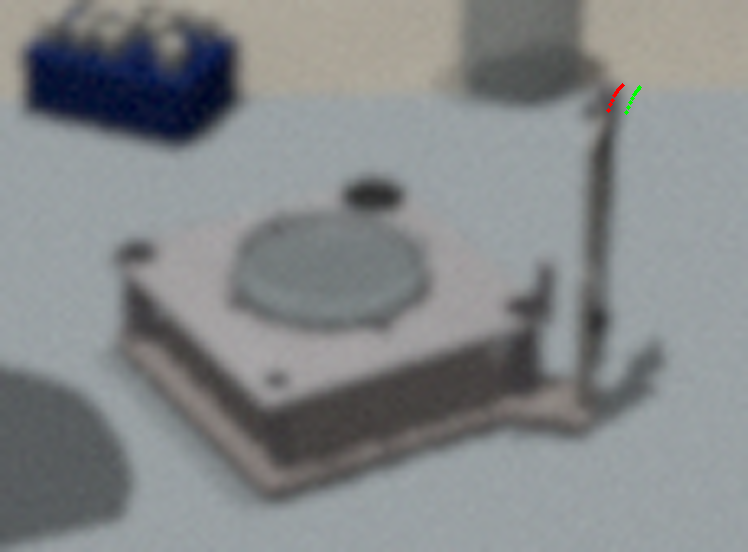

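```bash
python3 - <<'E'
from h import *
for n in C:
    R=cv2.Rodrigues(C[n]["rvec"])[0];print(n,-R.T@C[n]["tvec"],R[2])
print("bottle cap/rack/cup",ray("top",[(158,157)],135),ray("top",[(176,241)],57),ray("top",[(460,250)],85),ray("top",[(459,174)],69))
a=np.mean([r.grab_frame("top").astype(float) for _ in range(10)],0)[:,:,::-1]
np.save("top_mean.npy",a)
c=a[148:190,262:312]
c=cv2.resize(c,None,fx=15,fy=15,interpolation=cv2.INTER_CUBIC)
c=np.clip((c-30)*1.6,0,255);cv2.imwrite("pics/tm.png",c)
print(r.sense()["clock"])
E
```

```text
side [  478.66590191 -1101.6771408    759.73482612] [ 0.08308177  0.85659297 -0.50926016]
top [ 417.5705637   -54.26611292 1082.29644487] [ 0.15505995 -0.01111965 -0.98784248]
bottle cap/rack/cup [[660.37530778 370.9288349  135.        ]] [[449.19817025 335.29415224  57.        ]] [[ 443.13990484 -421.56588923   85.        ]] [[ 651.59669616 -430.865262     69.        ]]
0.6[ WARN:0@19.116] global loadsave.cpp:1063 imwrite_ Unsupported depth image for selected encoder is fallbacked to CV_8U.
```

View pics/tm.png

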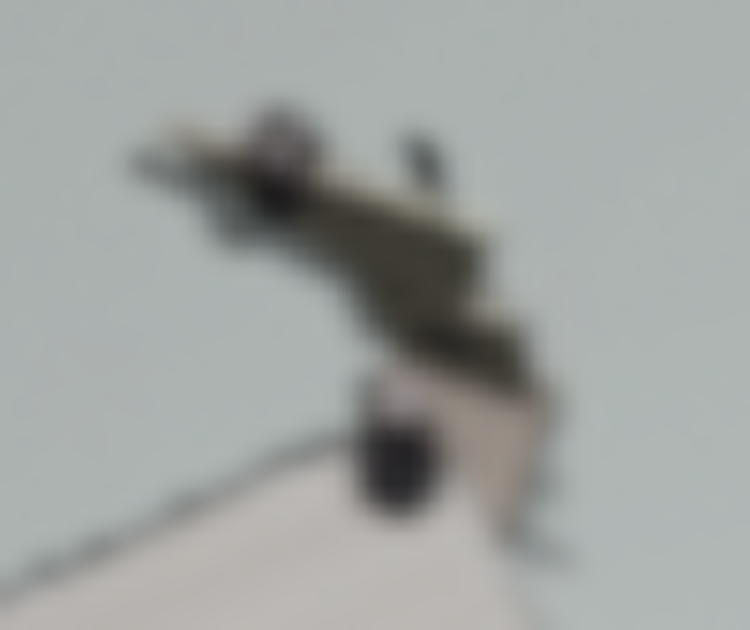

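```bash
cat >> h.py <<'E'
from scipy.spatial.transform import Rotation as Ro
def plan(pos,rot,tgt,yaw,n,k=8,zfirst=None):
    "n rows straight to tgt with yaw change in first k; prints rows"
    Rm=Ro.from_euler("xyz",rot);p=np.array(pos,float)
    y0=rot[2];d=(np.array(tgt)-p)/n
    for i in range(n):
        s=np.round(Rm.inv().apply(d)/10,2);w=np.array([0,0,-round((yaw-y0)/k,4) if i<k else 0])
        print(*s,*w,-1,end=";\n" if i%8==7 else "; ")
        Rm=Rm*Ro.from_rotvec(w)
E
python3 - <<'E'
from h import *
plan([194.1,-594.1,195.9],[-np.pi,0,.3158],[564,143.5,200],1.259,24)
E
```

```text
2.42 -2.44 -0.02 0.0 0.0 -0.1179 -1; 2.69 -2.14 -0.02 0.0 0.0 -0.1179 -1; 2.92 -1.81 -0.02 0.0 0.0 -0.1179 -1; 3.12 -1.45 -0.02 0.0 0.0 -0.1179 -1; 3.27 -1.08 -0.02 0.0 0.0 -0.1179 -1; 3.37 -0.69 -0.02 0.0 0.0 -0.1179 -1; 3.43 -0.28 -0.02 0.0 0.0 -0.1179 -1; 3.44 0.12 -0.02 0.0 0.0 -0.1179 -1;
3.4 0.52 -0.02 0 0 0 -1; 3.4 0.52 -0.02 0 0 0 -1; 3.4 0.52 -0.02 0 0 0 -1; 3.4 0.52 -0.02 0 0 0 -1; 3.4 0.52 -0.02 0 0 0 -1; 3.4 0.52 -0.02 0 0 0 -1; 3.4 0.52 -0.02 0 0 0 -1; 3.4 0.52 -0.02 0 0 0 -1;
3.4 0.52 -0.02 0 0 0 -1; 3.4 0.52 -0.02 0 0 0 -1; 3.4 0.52 -0.02 0 0 0 -1; 3.4 0.52 -0.02 0 0 0 -1; 3.4 0.52 -0.02 0 0 0 -1; 3.4 0.52 -0.02 0 0 0 -1; 3.4 0.52 -0.02 0 0 0 -1; 3.4 0.52 -0.02 0 0 0 -1;
```

Request:
{"op": "jog_arm", "data": {"increments": "2.42 -2.44 -0.02 0 0 -0.118 -1; 2.69 -2.14 -0.02 0 0 -0.118 -1; 2.92 -1.81 -0.02 0 0 -0.118 -1; 3.12 -1.45 -0.02 0 0 -0.118 -1; 3.27 -1.08 -0.02 0 0 -0.118 -1; 3.37 -0.69 -0.02 0 0 -0.118 -1; 3.43 -0.28 -0.02 0 0 -0.118 -1; 3.44 0.12 -0.02 0 0 -0.118 -1", "squeeze": 30}}

```text
clock: 1.4
eef_pos: [317.9, -346.9, 197.7]
tcp_rot: [3.141, 0.0, 1.264]
contact_force: [-0.3, -1.3, 0.2]
opening: 0.001
```

Request:
{"op": "jog_arm", "data": {"increments": "3.4 0.52 -0.02 0 0 0 -1; 3.4 0.52 -0.02 0 0 0 -1; 3.4 0.52 -0.02 0 0 0 -1; 3.4 0.52 -0.02 0 0 0 -1; 3.4 0.52 -0.02 0 0 0 -1; 3.4 0.52 -0.02 0 0 0 -1; 3.4 0.52 -0.02 0 0 0 -1; 3.4 0.52 -0.02 0 0 0 -1"}}

```text
clock: 2.2
eef_pos: [440.8, -100.5, 199.4]
tcp_rot: [3.141, -0.0, 1.26]
contact_force: [-0.1, -1.1, -0.1]
opening: 0.003
```

Request:
{"op": "jog_arm", "data": {"increments": "3.4 0.52 0 0 0 0 -1; 3.4 0.52 0 0 0 0 -1; 3.4 0.52 0 0 0 0 -1; 3.4 0.52 0 0 0 0 -1; 3.4 0.52 1 0 0 0 -1; 3.4 0.52 2 0 0 0 -1; 3.4 0.52 3 0 0 0 -1; 3.4 0.52 3 0 0 0 -1"}}

```text
clock: 3.0
eef_pos: [564.1, 145.9, 108.6]
tcp_rot: [3.14, -0.001, 1.26]
contact_force: [0.5, -0.1, 0.1]
opening: -0.006
```

Request:
{"op": "jog_arm", "data": {"increments": "0 0 0.5 0 0 0 -1; 0 0 0.5 0 0 0 -1; 0 0 0.5 0 0 0 -1; 0 0 0 0 0 0 -1; 0 0 0 0 0 0 -1; 0 0 0 0 0 0 -1; 0 0 0 0 0 0 -1; 0 0 0 0 0 0 -1"}}

```text
clock: 3.8
eef_pos: [563.3, 144.2, 94.5]
tcp_rot: [3.141, -0.0, 1.26]
contact_force: [-0.2, 0.4, -0.4]
opening: 0.001
```

```bash
python3 - <<'E' 2>/dev/null
from h import *
s=r.sense();print(s["eef_pos"],s["tcp_rot"],s["contact_force"],s["clock"])
for n in C:
    im=np.mean([r.grab_frame(n).astype(float) for _ in range(3)],0)[:,:,::-1]
    c=im[120:250,250:380] if n=="side" else im[140:240,225:325]
    c=cv2.resize(c,None,fx=4.5 if n=="side" else 6,fy=4.5 if n=="side" else 6,interpolation=cv2.INTER_CUBIC)
    cv2.imwrite(f"pics/{n}1.png",c)
    print(n,proj(n,s["eef_pos"]))
E
```

```text
[563.31044869 144.23592261  94.50929535] [ 3.14102043e+00 -3.97289390e-04  1.25951016e+00] [-0.23156243  0.36761854 -0.37688123] 3.8
side [[306.99083152 179.32470829]]
top [[246.26350807 198.84752141]]
```

View pics/side1.png

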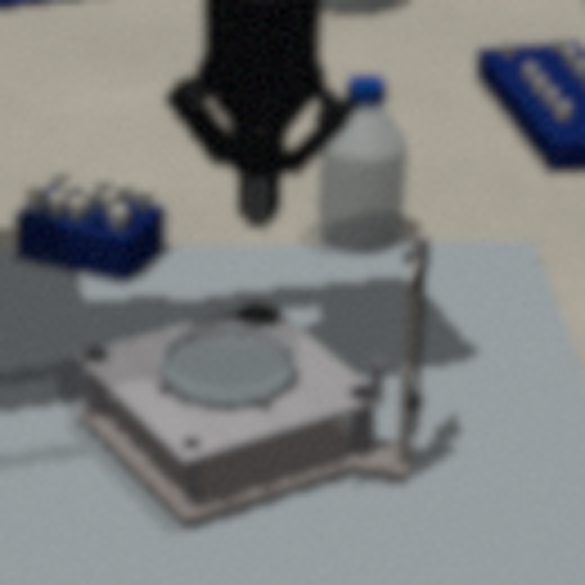

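View pics/top1.png

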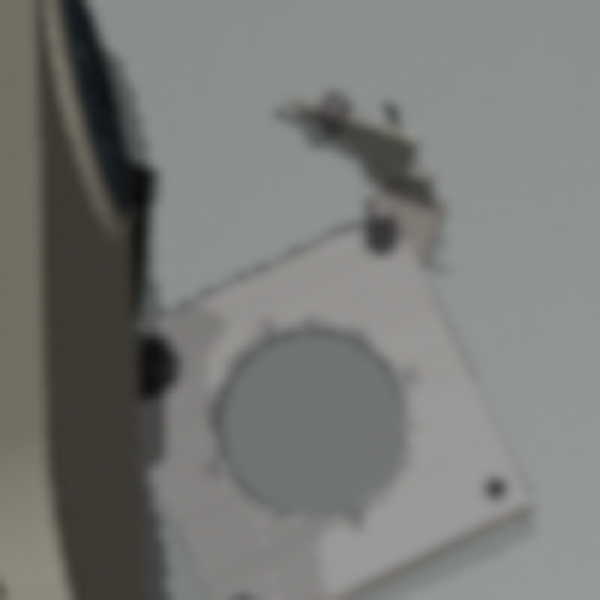

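```bash
python3 - <<'E' 2>/dev/null
from h import *
for n in C: print(n,proj(n,[[193.9,-593.6,195.2],[193.9,-593.6,208],[193.9,-593.6,215]]))
print(proj("side",[[563.3,144.2,z] for z in (94.5,108,120,60)]))
a=cv2.imread("pics/side0.png")[260:370,20:130];b=cv2.imread("pics/side1.png")
cv2.imwrite("pics/f0.png",cv2.resize(a,None,fx=5,fy=5,interpolation=cv2.INTER_CUBIC))
cv2.imwrite("pics/f1.png",cv2.resize(b[120:340,160:360],None,fx=3,fy=3,interpolation=cv2.INTER_CUBIC)[:600])
E
```

```text
side [[ 92.66164423 354.76870515]
 [ 90.7923249  348.81136317]
 [ 89.75386379 345.50768016]]
top [[552.25977644 359.10180945]
 [555.5710829  360.53566198]
 [557.42085568 361.33626636]]
[[306.98813085 179.3329007 ]
 [307.04108543 175.45073236]
 [307.08853748 171.96751674]
 [306.85482177 189.08292255]]
```

View pics/f0.png

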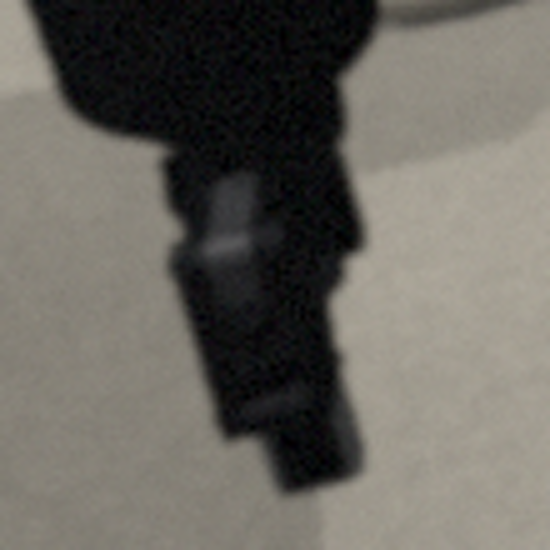

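View pics/f1.png

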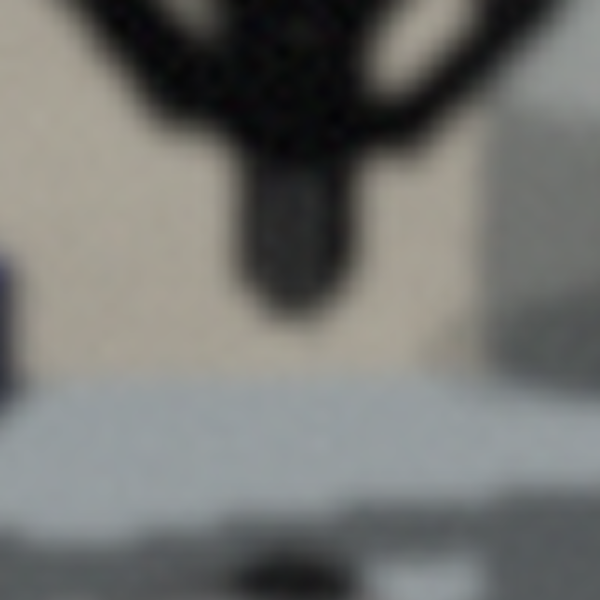

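Request:
{"op": "jog_arm", "data": {"increments": "0 0 0.4 0 0 0 -1; 0 0 0.5 0 0 0 -1; 0 0 0.5 0 0 0 -1; 0 0 0.5 0 0 0 -1; 0 0 0.3 0 0 0 -1; 0 0 0 0 0 0 -1; 0 0 0 0 0 0 -1; 0 0 0 0 0 0 -1"}}

```text
clock: 4.9
eef_pos: [563.3, 144.4, 72.3]
tcp_rot: [3.141, -0.0, 1.26]
contact_force: [-0.5, 0.4, -0.8]
opening: -0.001
```

```bash
python3 - <<'E' 2>/dev/null
from h import *
s=r.sense();print(s["eef_pos"],s["contact_force"],s["clock"])
n="side"
im=np.mean([r.grab_frame(n).astype(float) for _ in range(2)],0)[:,:,::-1]
c=im[140:240,260:360]
cv2.imwrite(f"pics/{n}2.png",cv2.resize(c,None,fx=6,fy=6,interpolation=cv2.INTER_CUBIC))
print(n,proj(n,s["eef_pos"]))
E
```

```text
[563.25670498 144.38748978  72.25259014] [-0.45353323  0.43269913 -0.84214011] 4.9
side [[306.88426552 185.6191751 ]]
```

View pics/side2.png

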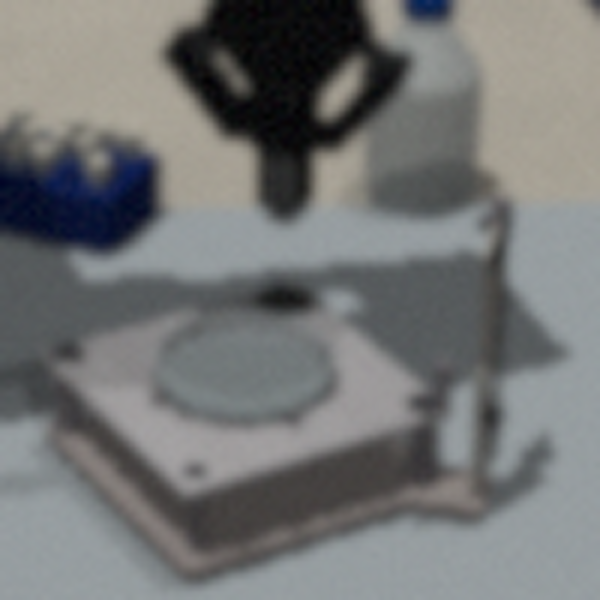

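```bash
python3 - <<'E' 2>/dev/null
from h import *
P=np.array([193.9,-593.6,0]);j=np.array([.31,-.95,0])
for z in(195,208,225,235):
  print(z,[proj(n,[P+48*j+[0,0,z],P-48*j+[0,0,z]]).round(1).tolist() for n in C])
a=cv2.imread("pics/top0.png")[300:400,520:640]
cv2.imwrite("pics/f2.png",cv2.resize(a,None,fx=6,fy=6,interpolation=cv2.INTER_CUBIC))
print(ray("side",[(307.2,176)],72), ray("side",[(307.2,170.3)],94.5))
E
```

```text
195 [[[92.5, 380.1], [92.8, 332.3]], [[570.6, 352.2], [533.5, 365.9]]]
208 [[[90.5, 373.9], [91.0, 326.4]], [[574.2, 353.6], [536.6, 367.5]]]
225 [[[87.8, 365.7], [88.6, 318.5]], [[579.1, 355.4], [540.8, 369.6]]]
235 [[[86.2, 360.7], [87.2, 313.7]], [[582.0, 356.5], [543.4, 370.9]]]
[[568.25311728 209.1742748   72.        ]] [[567.74995472 205.51362734  94.5       ]]
```

View pics/f2.png

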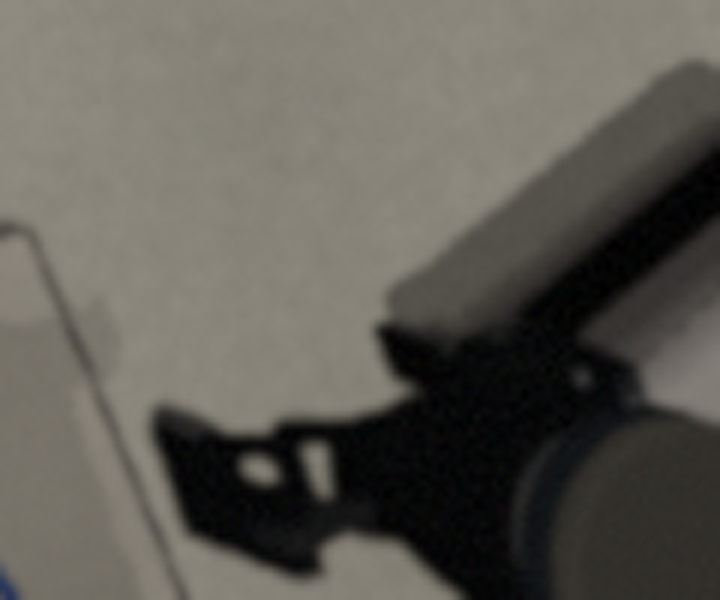

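Request:
{"op": "jog_arm", "data": {"increments": "0 0 0.2 0 0 0 -1; 0 0 0.2 0 0 0 -1; 0 0 0.15 0 0 0 -1; 0 0 0.15 0 0 0 -1; 0 0 0.15 0 0 0 -1; 0 0 0.15 0 0 0 -1; 0 0 0 0 0 0 -1; 0 0 0 0 0 0 -1"}}

```text
clock: 5.8
eef_pos: [563.1, 144.3, 62.0]
tcp_rot: [-3.141, 0.0, 1.26]
contact_force: [0.2, -0.3, 0.9]
opening: 0.001
```

Request:
{"op": "jog_arm", "data": {"increments": "0 0 0.1 0 0 0 -1; 0 0 0.1 0 0 0 -1; 0 0 0.1 0 0 0 -1; 0 0 0.1 0 0 0 -1; 0 0 0.1 0 0 0 -1; 0 0 0.1 0 0 0 -1; 0 0 0 0 0 0 -1; 0 0 0 0 0 0 -1"}}

```text
clock: 6.6
eef_pos: [563.1, 144.3, 56.1]
tcp_rot: [-3.141, 0.0, 1.26]
contact_force: [-1.0, -0.5, -0.3]
opening: 0.0
```

```bash
python3 - <<'E' 2>/dev/null
from h import *
s=r.sense();print(s["eef_pos"],s["contact_force"],s["clock"])
n="side"
im=np.mean([r.grab_frame(n).astype(float) for _ in range(2)],0)[:,:,::-1]
c=im[140:240,260:360]
cv2.imwrite(f"pics/{n}3.png",cv2.resize(c,None,fx=6,fy=6,interpolation=cv2.INTER_CUBIC))
print(n,proj(n,s["eef_pos"]))
E
```

```text
[563.05771366 144.34266     56.05493622] [-1.04662219 -0.54558905 -0.33755273] 6.6
side [[306.75971291 190.16159765]]
```

View pics/side3.png

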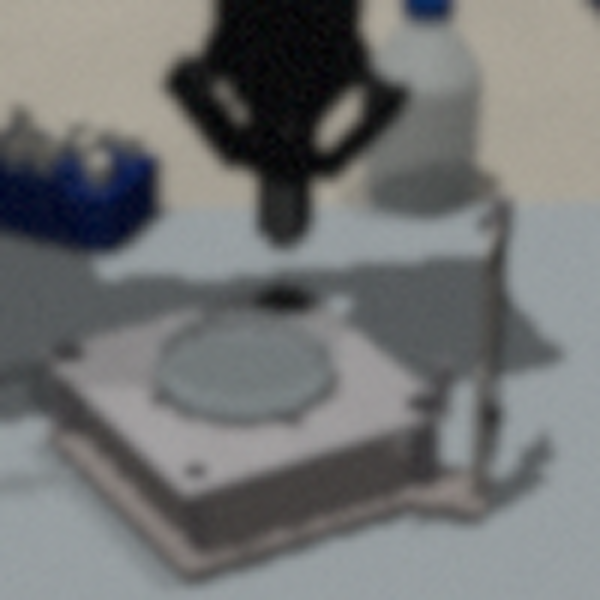

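Request:
{"op": "jog_arm", "data": {"increments": "0 0 0.2 0 0 0 -1; 0 0 0.2 0 0 0 -1; 0 0 0.2 0 0 0 -1; 0 0 0.2 0 0 0 -1; 0 0 0.2 0 0 0 -1; 0 0 0.2 0 0 0 -1; 0 0 0.1 0 0 0 -1; 0 0 0 0 0 0 -1"}}

```text
clock: 7.5
eef_pos: [563.0, 144.3, 42.9]
tcp_rot: [-3.141, 0.0, 1.26]
contact_force: [0.2, -0.4, -0.3]
opening: 0.002
```

```bash
cat > look.py <<'E'
from h import *
import sys
k=sys.argv[1]
s=r.sense();print(s["eef_pos"],s["tcp_rot"],s["contact_force"],s["clock"])
for n in sys.argv[2:]:
    im=np.mean([r.grab_frame(n).astype(float) for _ in range(3)],0)[:,:,::-1]
    np.save(f"{n}{k}.npy",im)
    if n=="side": c=cv2.resize(im[140:240,260:360],None,fx=6,fy=6,interpolation=cv2.INTER_CUBIC)
    else: c=np.clip((cv2.resize(im[148:188,262:312],None,fx=15,fy=15,interpolation=cv2.INTER_CUBIC)-30)*1.6,0,255)
    cv2.imwrite(f"pics/{n}{k}.png",c)
E
python3 look.py 4 side 2>/dev/null
```

```text
[563.00554322 144.3190034   42.89362245] [-3.14138001e+00  1.32735986e-04  1.25979375e+00] [ 0.23576909 -0.36380162 -0.25532947] 7.5
```

View pics/side4.png

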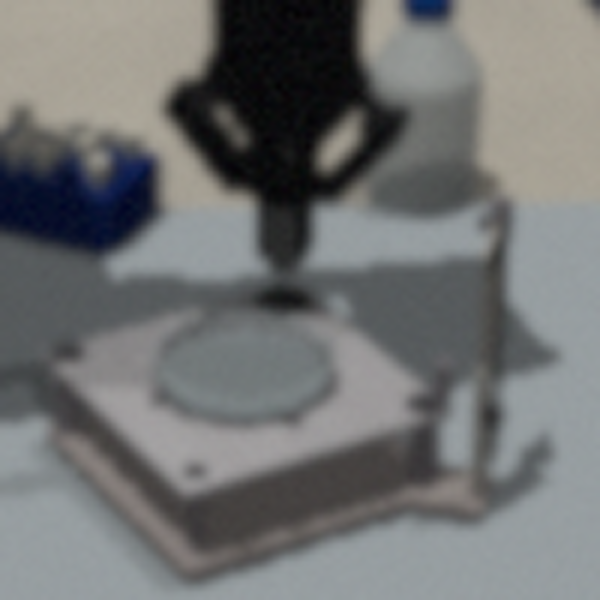

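Request:
{"op": "jog_arm", "data": {"increments": "0 0 0.2 0 0 0 -1; 0 0 0.2 0 0 0 -1; 0 0 0.2 0 0 0 -1; 0 0 0.15 0 0 0 -1; 0 0 0.15 0 0 0 -1; 0 0 0.1 0 0 0 -1; 0 0 0 0 0 0 -1; 0 0 0 0 0 0 -1"}}

```text
clock: 8.45
eef_pos: [563.1, 144.4, 33.1]
tcp_rot: [3.142, -0.0, 1.26]
contact_force: [-0.1, -0.2, 0.2]
opening: -0.0
```

```bash
python3 look.py 5 side top 2>/dev/null
```

```text
[563.12379622 144.35752709  33.09994501] [ 3.14156415e+00 -5.03110241e-05  1.25979910e+00] [-0.10224763 -0.21049569  0.17289794] 8.45
```

View pics/side5.png

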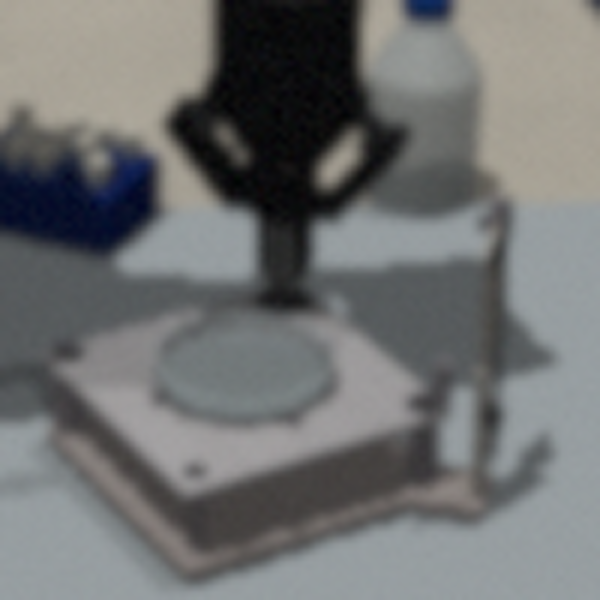

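View pics/top5.png

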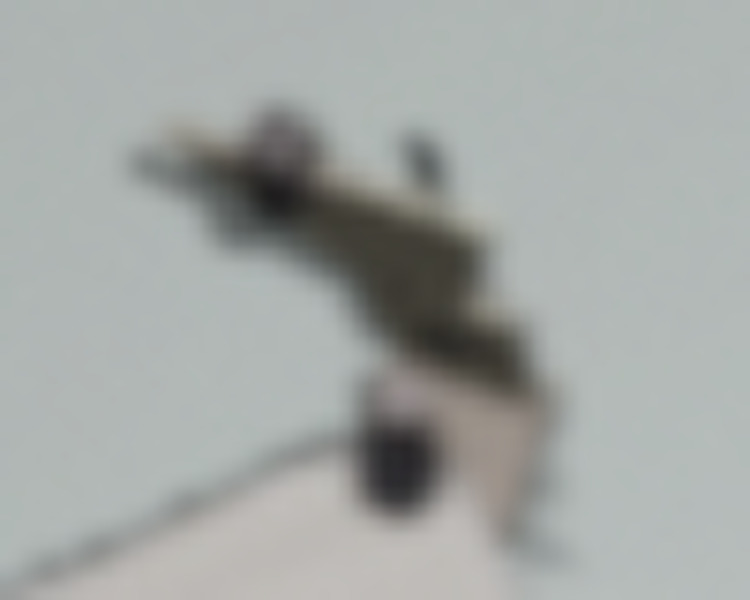

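Request:
{"op": "jog_arm", "data": {"increments": "0 0 0.1 0 0 0 -1; 0 0 0.1 0 0 0 -1; 0 0 0.1 0 0 0 -1; 0 0 0.1 0 0 0 -1; 0 0 0 0 0 0 -1; 0 0 0 0 0 0 -1; 0 0 0 0 0 0 -1; 0 0 0 0 0 0 -1"}}

```text
clock: 9.55
eef_pos: [563.1, 144.4, 29.1]
tcp_rot: [3.141, -0.0, 1.26]
contact_force: [-0.1, 0.1, -0.1]
opening: 0.0
```

```bash
python3 look.py 6 side 2>/dev/null
```

```text
[563.13678067 144.38585421  29.14388239] [ 3.14149211e+00 -7.54333017e-05  1.25985031e+00] [-0.06763447  0.13886313 -0.11283473] 9.55
```

View pics/side6.png

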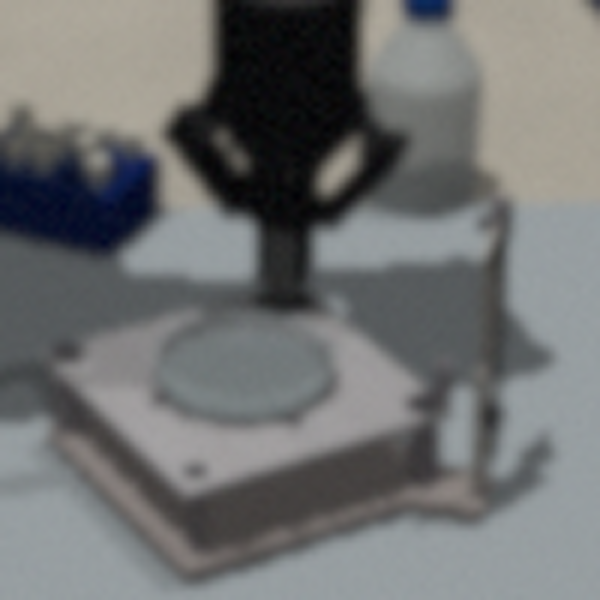

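Request:
{"op": "jog_arm", "data": {"increments": "0 0 0.1 0 0 0 -1; 0 0 0 0 0 0 -1; 0 0 0.1 0 0 0 -1; 0 0 0 0 0 0 -1; 0 0 0 0 0 0 -1; 0 0 0 0 0 0 -1; 0 0 0 0 0 0 -1; 0 0 0 0 0 0 -1"}}

```text
clock: 10.5
eef_pos: [563.1, 144.4, 27.1]
tcp_rot: [3.142, -0.0, 1.26]
contact_force: [-1.7, 0.1, 0.1]
opening: -0.002
```

Request:
{"op": "jog_arm", "data": {"increments": "0 0 0.1 0 0 0 -1; 0 0 0 0 0 0 -1; 0 0 0.1 0 0 0 -1; 0 0 0 0 0 0 -1; 0 0 0 0 0 0 -1; 0 0 0 0 0 0 -1; 0 0 0 0 0 0 -1; 0 0 0 0 0 0 -1"}}

```text
clock: 11.3
eef_pos: [563.1, 144.4, 25.1]
tcp_rot: [3.142, -0.0, 1.26]
contact_force: [-0.7, -0.2, 0.4]
opening: -0.001
```

Request:
{"op": "jog_arm", "data": {"increments": "0 0 0.1 0 0 0 -1; 0 0 0.1 0 0 0 -1; 0 0 0.1 0 0 0 -1; 0 0 0 0 0 0 -1; 0 0 0 0 0 0 -1; 0 0 0 0 0 0 -1; 0 0 0 0 0 0 -1; 0 0 0 0 0 0 -1"}}

```text
clock: 12.1
eef_pos: [563.3, 144.5, 22.2]
tcp_rot: [3.141, -0.0, 1.26]
contact_force: [0.1, 1.6, 3.2]
opening: -0.001
```

```bash
python3 look.py 7 side top 2>/dev/null
```

```text
[563.30791776 144.4850401   22.20115479] [ 3.14125721e+00 -3.02705509e-04  1.25979172e+00] [0.06484909 1.5557205  3.20297365] 12.1
```

View pics/side7.png

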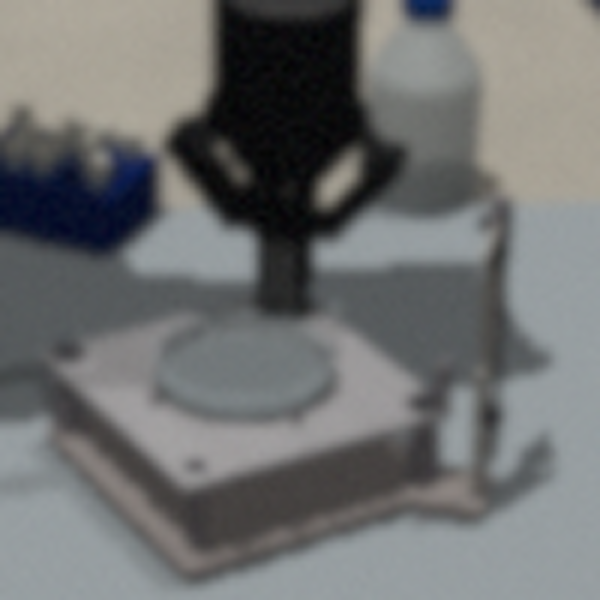

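View pics/top7.png

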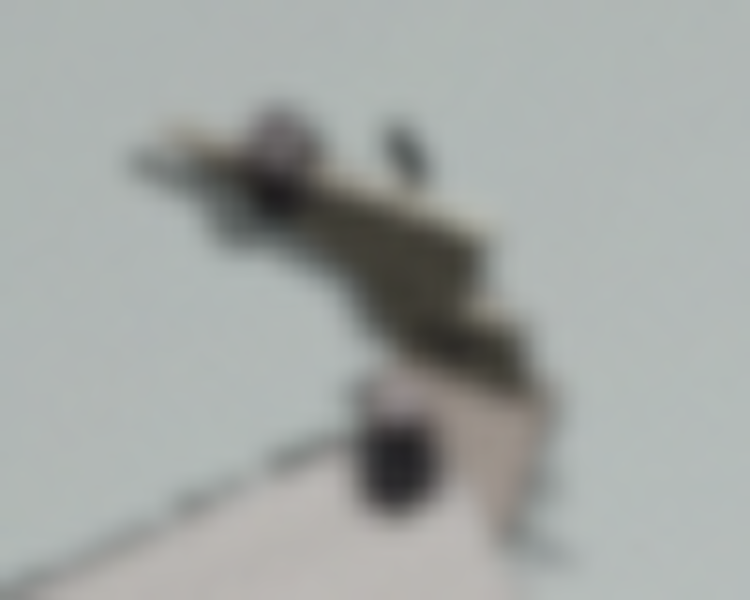

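Request:
{"op": "jog_arm", "data": {"increments": "0 0 0.1 0 0 0 -1; 0 0 0.1 0 0 0 -1; 0 0 0.1 0 0 0 -1; 0 0 0.1 0 0 0 -1; 0 0 0.1 0 0 0 -1; 0 0 0.1 0 0 0 -1; 0 0 0 0 0 0 -1; 0 0 0 0 0 0 -1"}}

```text
clock: 13.2
eef_pos: [563.2, 144.5, 16.1]
tcp_rot: [3.141, -0.0, 1.26]
contact_force: [0.0, 3.6, 5.7]
opening: -0.004
```

```bash
python3 look.py 8 side top 2>/dev/null
```

```text
[563.23982671 144.47386231  16.11246023] [ 3.14137713e+00 -2.37728121e-04  1.25980176e+00] [0.03636563 3.60672443 5.68062591] 13.2
```

View pics/side8.png

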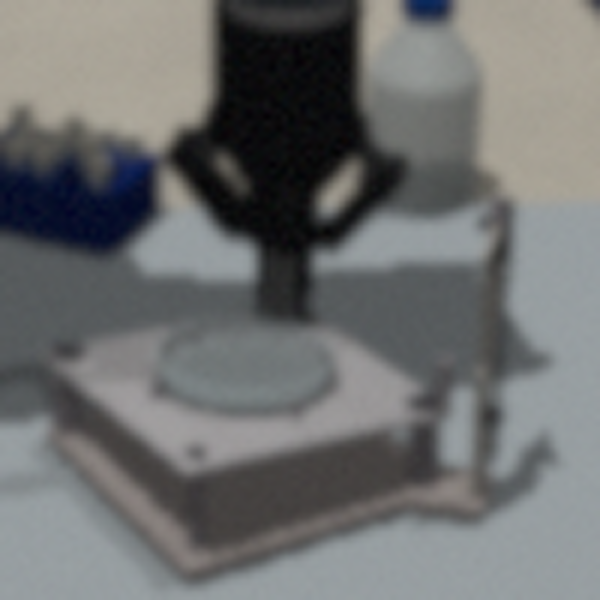

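View pics/top8.png

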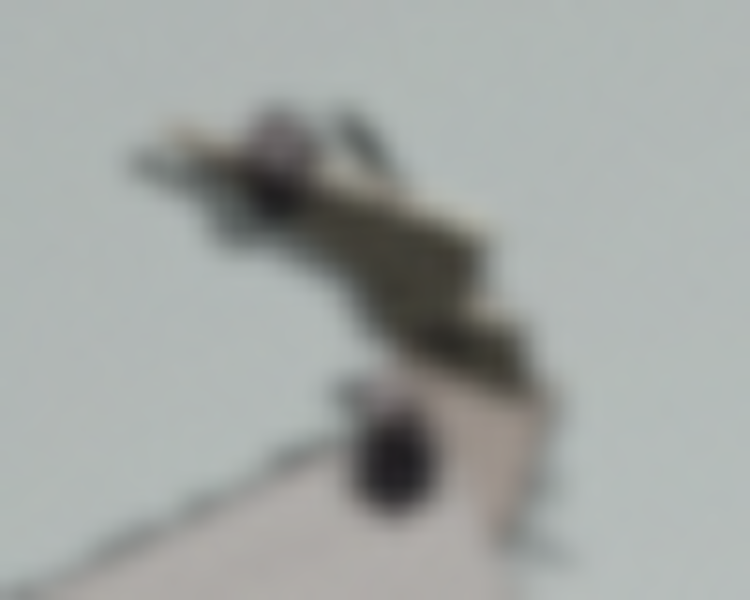

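```bash
python3 - <<'E' 2>/dev/null
from h import *
from scipy.ndimage import map_coordinates
p=np.load("p.npy")
a0=np.load("top_mean.npy");a5=np.load("top5.npy");a8=np.load("top8.npy");a7=np.load("top7.npy")
b=(a0*10+a5*3)/13
# local model vectors (px)
q=lambda x,rr,a:proj("top",W(p,[x,rr*np.sin(a),54+rr*np.cos(a)]))[0]
for a in(0,.1,.15,.2,.25): print(a,(q(123,109,a)-q(123,109,0)).round(2),"hinge7",(q(123,109,a)-q(116,109,a)).round(2), "radial3",(q(123,112,a)-q(123,109,a)).round(2))
for nm,im in(("7",a7),("8",a8)):
    d=(im-b).mean(2)[150:175,275:300]
    ys,xs=np.mgrid[150:175,275:300]
    for s in(1,-1):
        w=np.where(d*s>6,d*s,0);print(nm,"old" if s>0 else "new",(w*xs).sum()/w.sum(),(w*ys).sum()/w.sum(),w.sum())
g=b.mean(2)
np.set_printoptions(linewidth=200)
print("cols",np.arange(276,294));
for v in range(152,164):print(v,g[v,276:294].round(0).astype(int))
E
```

```text
0 [0. 0.] hinge7 [ 0.95 -2.59] radial3 [-0.1  -0.31]
0.1 [-4.1  -1.32] hinge7 [ 0.95 -2.58] radial3 [-0.22 -0.35]
0.15 [-6.11 -1.93] hinge7 [ 0.95 -2.58] radial3 [-0.28 -0.37]
0.2 [-8.1  -2.51] hinge7 [ 0.96 -2.57] radial3 [-0.34 -0.39]
0.25 [-10.05  -3.05] hinge7 [ 0.96 -2.57] radial3 [-0.4 -0.4]
7 old 290.7857838048274 159.41065403581626 263.45299145299145
7 new 287.92113579773985 157.70168550086188 178.4957264957265
8 old 290.17143590401633 158.9044976260747 532.8547008547009
8 new 285.78320807448915 160.49734277480923 590.2307692307693
cols [276 277 278 279 280 281 282 283 284 285 286 287 288 289 290 291 292 293]
152 [139 139 139 139 139 139 139 139 140 139 140 140 140 140 140 140 140 140]
153 [139 139 139 139 138 139 139 139 140 140 140 140 140 140 140 140 140 140]
154 [139 139 137 133 131 133 136 139 140 140 140 140 140 140 140 140 140 140]
155 [138 137 131 119 111 116 126 134 139 140 140 140 140 139 139 140 140 140]
156 [132 130 119 103  95 100 111 125 136 140 140 139 135 131 132 137 140 140]
157 [114 112 102  92  91  91  94 112 131 139 140 137 127 112 113 129 138 140]
158 [ 88  86  80  79  84  83  85 105 126 135 138 137 127 104  95 116 135 140]
159 [ 75  70  63  62  68  71  82 102 119 127 132 136 130 109  92 110 132 140]
160 [ 81  73  62  52  52  58  69  84  97 108 118 126 125 114 103 112 131 139]
161 [ 91  82  69  55  49  52  59  67  73  81  90  99 108 112 112 116 130 140]
162 [100  87  78  67  60  60  64  65  66  67  69  74  83  91  97 107 122 134]
163 [109  95  89  85  79  75  73  69  67  66  66  67  68  71  75  84  98 113]
```

Request:
{"op": "jog_arm", "data": {"increments": "0 0 0.1 0 0 0 -1; 0 0 0.1 0 0 0 -1; 0 0 0.1 0 0 0 -1; 0 0 0.1 0 0 0 -1; 0 0 0.1 0 0 0 -1; 0 0 0.05 0 0 0 -1; 0 0 0 0 0 0 -1; 0 0 0 0 0 0 -1"}}

```text
clock: 14.3
eef_pos: [563.2, 144.2, 10.7]
tcp_rot: [3.141, 0.0, 1.26]
contact_force: [-0.6, 2.0, 7.4]
opening: -0.0
```

```bash
python3 look.py 9 side top 2>/dev/null; python3 - <<'E'
import numpy as np
np.set_printoptions(linewidth=200)
b=np.load("top9.npy").mean(2)
for k in "89":
    b=np.load(f"top{k}.npy").mean(2)
    print(np.arange(274,294))
    for v in range(150,164):print(v,b[v,274:294].round(0).astype(int))
E
```

```text
[563.17668463 144.18700653  10.74751587] [3.14139547e+00 1.97517417e-04 1.25994025e+00] [-0.59109418  2.02244254  7.36157464] 14.3
[274 275 276 277 278 279 280 281 282 283 284 285 286 287 288 289 290 291 292 293]
150 [141 141 142 141 142 142 142 142 142 142 142 142 142 142 142 143 142 143 142 142]
151 [141 142 142 141 141 142 142 142 142 142 142 142 142 142 142 143 143 143 143 143]
152 [142 141 141 142 142 142 141 142 142 142 142 143 143 143 142 143 142 143 143 143]
153 [141 142 142 142 142 142 141 141 142 142 142 142 142 143 143 142 142 143 143 144]
154 [142 142 142 142 140 136 133 135 138 139 137 137 140 143 143 142 142 143 142 143]
155 [139 140 141 140 133 121 114 119 127 129 124 121 132 140 143 143 143 143 143 143]
156 [129 132 135 132 121 105  99 103 111 119 112 102 113 131 141 143 143 143 142 143]
157 [115 114 117 115 104  94  93  93  96 108 112  98  96 118 137 142 143 143 143 143]
158 [105  94  91  88  82  81  86  85  88 105 118 112  96 106 130 140 144 143 143 143]
159 [ 96  85  77  71  64  64  69  73  84 104 119 119 108 106 120 135 142 143 143 143]
160 [103  93  83  75  62  5
[... 902 characters left out ...]
143 143 143]
156 [130 132 135 133 122 106  95  91  82  89 112 132 140 143 143 143 143 143 143 144]
157 [115 114 117 115 104  94  93  90  78  73  88 113 133 141 143 143 143 143 143 143]
158 [105  94  90  88  83  81  87  85  81  83  87  98 121 138 143 143 143 143 143 143]
159 [ 96  86  78  72  64  63  70  74  82  96 101 103 119 136 141 142 143 143 143 143]
160 [104  92  84  75  63  54  53  60  71  84  93 100 115 128 133 137 142 144 144 144]
161 [124 108  93  84  72  57  51  55  61  69  74  82  91 101 112 124 134 139 142 145]
162 [136 122 102  90  81  69  62  62  66  66  68  69  71  76  85  96 106 117 129 138]
163 [140 130 112  97  91  87  82  77  75  70  69  68  68  69  71  72  77  87 101 116]
```

View pics/top9.png

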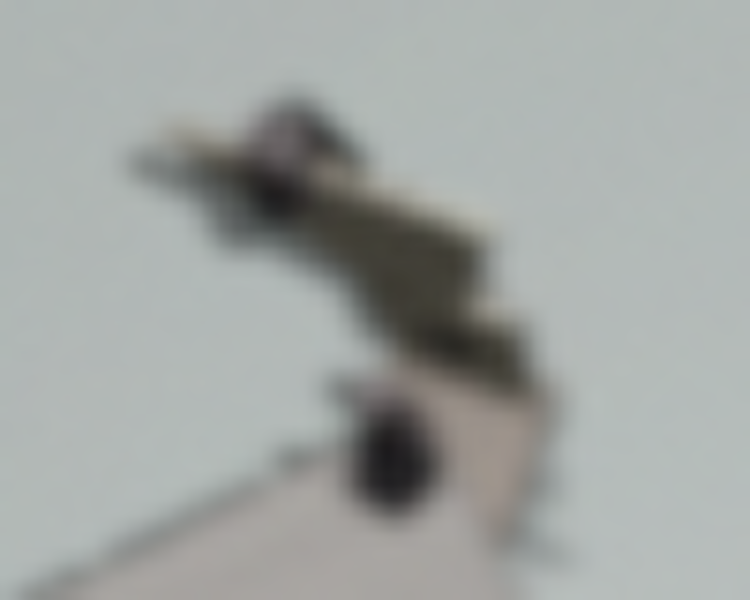

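View pics/side9.png

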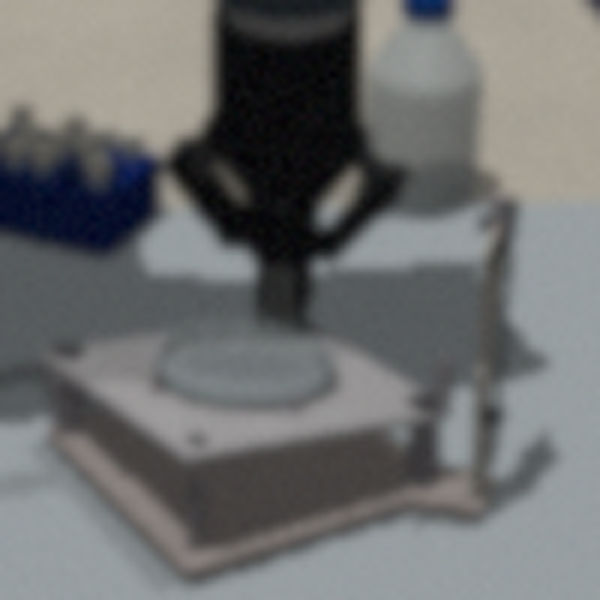

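```bash
cat > fit.py <<'E'
from h import *
from scipy.optimize import least_squares
from scipy.ndimage import gaussian_filter
import sys
p0=np.load("p.npy")
b=(np.load("top_mean.npy")*10+np.load("top5.npy")*3)/13
imgs=[b.mean(2)]+[np.load(f"top{k}.npy").mean(2) for k in sys.argv[1:]]
r0,r1,c0,c1=148,166,272,298
ys,xs=np.mgrid[r0:r1,c0:c1]
mask=(ys<156.3+.286*(xs-273.7)-1.0)&(ys<160)&(xs>=276)
SS=8
bg=[np.median(i[148:152,276:296]) for i in imgs]
def box(xa,xb,ta,tb,ra,rb,a):
    P=[]
    for x in(xa,xb):
        for t in(ta,tb):
            for rr in(ra,rb):
                P.append([x,rr*np.sin(a)+t*np.cos(a),54+rr*np.cos(a)-t*np.sin(a)])
    return np.array(P)
def fill(img,P,yaw,dx,dy,I):
    q=proj("top",W((p0[0],p0[1],yaw),P))+[dx,dy]
    q=((q-[c0,r0]+.5)*SS-.5)
    h=cv2.convexHull(q.astype(np.float32)).reshape(-1,2)
    cv2.fillConvexPoly(img,np.round(h*16).astype(np.int32),float(I),shift=4)
def face(P,idx): return P[idx]
def model(v,k):
    dx,dy,ar,t,rt,It,Is,sig,Ip,tp,Ix=v[:11];a=v[11+k]
    if k==0:a=0.
    im=np.full(((r1-r0)*SS,(c1-c0)*SS),bg[k],np.float32)
    # draw order: far (pointer, +x) first then rider (camera from -x)
    xr=116.
    fill(im,box(xr+7-tp/2,xr+7+tp/2,-2,2,85,112,a),YAW,dx,dy,Ip)
    B=box(xr-t/2,xr+t/2,-5,5,rt-14,rt,ar)
    fill(im,B,YAW,dx,dy,Ix)                       # hull
    fill(im,B[[0,1,4,5]],YAW,dx,dy,Is)            # -y side face
    fill(im,B[[1,3,5,7]],YAW,dx,dy,It)            # top
    im=gaussian_filter(im,sig*SS)
    return im.reshape(r1-r0,SS,c1-c0,SS).mean((1,3))
def res(v):
    return np.concatenate([((model(v,k)-imgs[k][r0:r1,c0:c1])[mask]) for k in range(len(imgs))]+[[ (v[3]-8)*.5,(v[4]-111)*1.,(v[9]-2)*1.]])
for YAW in (-.304,-.322,-.34):
  best=None
  for ar0 in(.18,.21,.24):
    g=[.03,.11,.19][1:] 
    v0=[0,1.5,ar0,8,111,95,95,.7,50,2,60,0.]+[.11,.19,.2,.2,.2][:len(imgs)-1]
    s=least_squares(res,v0,diff_step=3e-3,x_scale=[.5,.5,.02,1,1,10,10,.1,10,.5,10]+[.02]*len(imgs))
    if best is None or s.cost<best.cost:best=s
  print(YAW,round(best.cost/mask.sum()/len(imgs),2),dict(zip("dx dy ar t rt It Is sig Ip tp Ix a0".split(),best.x.round(3))),best.x[12:].round(4))
E
python3 fit.py 8 9
```

```text
-0.304 5.9 {'dx': np.float64(0.0), 'dy': np.float64(0.631), 'ar': np.float64(0.218), 't': np.float64(14.508), 'rt': np.float64(112.723), 'It': np.float64(69.195), 'Is': np.float64(89.728), 'sig': np.float64(1.499), 'Ip': np.float64(-36.855), 'tp': np.float64(0.95), 'Ix': np.float64(63.8), 'a0': np.float64(0.0)} [0.104  0.1656]
-0.322 4.44 {'dx': np.float64(0.0), 'dy': np.float64(0.221), 'ar': np.float64(0.229), 't': np.float64(11.322), 'rt': np.float64(113.455), 'It': np.float64(73.287), 'Is': np.float64(96.387), 'sig': np.float64(1.282), 'Ip': np.float64(34.196), 'tp': np.float64(2.161), 'Ix': np.float64(60.244), 'a0': np.float64(-0.0)} [0.1332 0.1962]
-0.34 11.5 {'dx': np.float64(0.0), 'dy': np.float64(1.041), 'ar': np.float64(0.215), 't': np.float64(4.575), 'rt': np.float64(115.167), 'It': np.float64(-219.76), 'Is': np.float64(670.295), 'sig': np.float64(1.994), 'Ip': np.float64(-36.646), 'tp': np.float64(-2.318), 'Ix': np.float64(193.802), 'a0': np.float64(1.738)} [0.1659 0.2059]
```

```bash
python3 - <<'E'
s=open("fit.py").read()
i=s.index("for YAW in")
s=s[:i]+'''
sc=np.array([1,1,.03,2,1,20,20,.2,15,.5,15,1.]+[.03]*(len(imgs)-1))
lo=np.array([-4,-4,.08,3,107,60,0,.4,20,1,0,-1]+[0]*(len(imgs)-1));hi=np.array([4,4,.3,12,114,200,160,1.6,90,5,150,1]+[.34]*(len(imgs)-1))
for YAW in (-.29,-.304,-.318,-.332):
  best=None
  for ar0 in(.18,.21,.24):
    v0=np.array([0.1,1,ar0,8,111,95,95,.9,50,2,60,0.]+[.11,.19,.2,.2,.2][:len(imgs)-1])
    # u scaled to ~100 offset so relative diff step is absolute
    f=lambda u:res((u-100)*sc)
    s=least_squares(f,v0/sc+100,diff_step=3e-4,bounds=(lo/sc+100,hi/sc+100))
    if best is None or s.cost<best.cost:best=s
  x=(best.x-100)*sc
  print(YAW,round(best.cost/mask.sum()/len(imgs),2),*[f"{k}={w:.3g}" for k,w in zip("dx dy ar t rt It Is sig Ip tp Ix a0".split(),x)],x[12:].round(4))
'''
open("fit.py","w").write(s)
E
python3 fit.py 8 9;python3 fit.py 7 8 9
```

```text
-0.29 2.62 dx=0.527 dy=-0.678 ar=0.208 t=8.42 rt=111 It=88 Is=91.1 sig=0.948 Ip=52 tp=1.97 Ix=60 a0=0 [0.1119 0.1833]
-0.304 1.47 dx=0.11 dy=-0.528 ar=0.216 t=9.39 rt=112 It=85.8 Is=78.9 sig=0.937 Ip=58.5 tp=1.97 Ix=60.3 a0=0 [0.1152 0.1889]
-0.318 1.47 dx=-0.493 dy=-0.748 ar=0.217 t=9.23 rt=111 It=86.5 Is=82.5 sig=0.921 Ip=60.1 tp=2.04 Ix=60.2 a0=0 [0.1186 0.1907]
-0.332 2.22 dx=-0.926 dy=-0.865 ar=0.225 t=8.74 rt=111 It=88.6 Is=89.2 sig=0.942 Ip=51.9 tp=1.97 Ix=60 a0=0 [0.1276 0.1999]
-0.29 1.29 dx=0.742 dy=-0.427 ar=0.217 t=10.8 rt=112 It=91.4 Is=81.4 sig=0.897 Ip=52 tp=1.34 Ix=57.4 a0=0 [0.0382 0.1119 0.1846]
-0.304 2.27 dx=0.554 dy=-0.491 ar=0.224 t=9.57 rt=112 It=88 Is=78.5 sig=0.943 Ip=59.6 tp=2.01 Ix=65.4 a0=0 [0.0566 0.1288 0.198 ]
-0.318 1.27 dx=-0.425 dy=-0.622 ar=0.225 t=11.3 rt=111 It=91.3 Is=84.6 sig=0.871 Ip=66.6 tp=2.36 Ix=112 a0=0 [0.0395 0.1162 0.1901]
-0.332 1.42 dx=-1.08 dy=-0.713 ar=0.225 t=11 rt=111 It=92.7 Is=83.4 sig=0.878 Ip=63.1 tp=2.16 Ix=73.6 a0=0 [0.0382 0.1186 0.1879]
```

Request:
{"op": "jog_arm", "data": {"increments": "0 0 0.05 0 0 0 -1; 0 0 0.05 0 0 0 -1; 0 0 0.05 0 0 0 -1; 0 0 0 0 0 0 -1; 0 0 0 0 0 0 -1; 0 0 0 0 0 0 -1; 0 0 0 0 0 0 -1; 0 0 0 0 0 0 -1"}}

```text
clock: 15.4
eef_pos: [563.2, 144.1, 9.3]
tcp_rot: [3.141, 0.0, 1.26]
contact_force: [-0.5, 1.7, 8.6]
opening: 0.002
```

```bash
python3 look.py 10 top 2>/dev/null; python3 fit.py 8 9 10;python3 fit.py 7 8 9 10
```

```text
[563.16581059 144.06326053   9.32463695] [3.14137406e+00 3.30278419e-04 1.25996656e+00] [-0.48043906  1.69516359  8.56498679] 15.4
-0.29 2.11 dx=0.524 dy=-0.656 ar=0.208 t=8.64 rt=111 It=87.1 Is=91.3 sig=0.947 Ip=53.4 tp=1.95 Ix=60 a0=0 [0.1134 0.183  0.2074]
-0.304 2.03 dx=0.313 dy=-0.556 ar=0.222 t=8.78 rt=111 It=86.4 Is=85.2 sig=0.948 Ip=52.8 tp=1.94 Ix=60 a0=0 [0.1215 0.1984 0.2223]
-0.318 2.17 dx=-0.456 dy=-0.843 ar=0.216 t=8.51 rt=111 It=88.8 Is=91.9 sig=0.93 Ip=51.5 tp=2.08 Ix=60 a0=0 [0.1208 0.1959 0.2199]
-0.332 1.86 dx=-0.999 dy=-0.838 ar=0.22 t=8.87 rt=111 It=89.1 Is=89.5 sig=0.939 Ip=51.7 tp=2.03 Ix=60 a0=0 [0.124  0.1969 0.2218]
-0.29 1.4 dx=0.859 dy=-0.47 ar=0.209 t=9.42 rt=114 It=89.1 Is=82.9 sig=0.831 Ip=73.5 tp=2.85 Ix=144 a0=-0.373 [0.0401 0.1195 0.1884 0.2143]
-0.304 2.02 dx=0.45 dy=-0.602 ar=0.222 t=8.79 rt=111 It=83.5 Is=89.8 sig=0.981 Ip=59 tp=2.08 Ix=60.1 a0=0 [0.0507 0.128  0.1972 0.2213]
-0.318 2.22 dx=-0.00854 dy=-0.602 ar=0.227 t=8.86 rt=111 It=83.9 Is=90.3 sig=0.987 Ip=56.8 tp=1.95 Ix=60.1 a0=0 [0.0556 0.1345 0.2037 0.2301]
-0.332 2.46 dx=-0.48 dy=-0.692 ar=0.232 t=8.86 rt=111 It=84 Is=91.1 sig=0.999 Ip=56.3 tp=2.09 Ix=60.1 a0=0 [0.0611 0.1363 0.2098 0.2382]
```

View pics/top10.png

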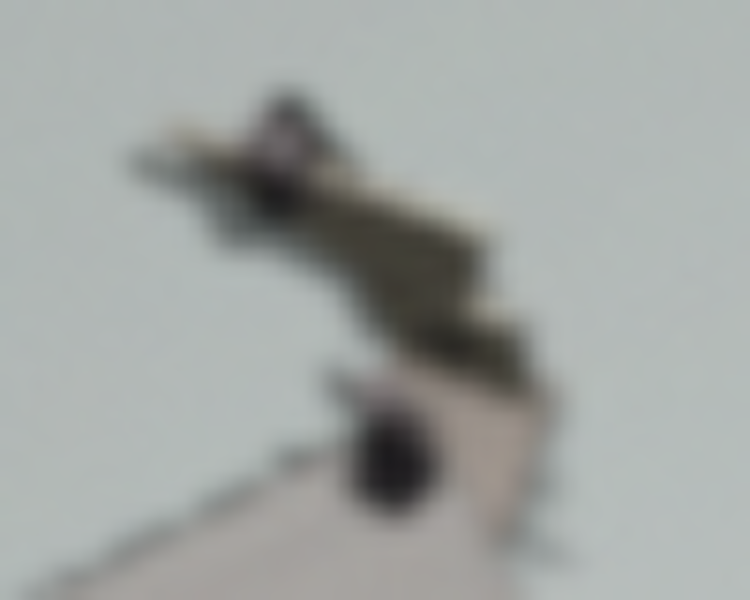

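```bash
python3 - <<'E'
s=open("fit.py").read()
s=s.replace("SS=8","SS=12").replace("diff_step=3e-4","diff_step=ds").replace("    s=least_squares(f,v0/sc+100","    u=v0/sc+100\n    for ds in(3e-3,1.5e-3,7e-4,3e-3,1.5e-3):\n     s=least_squares(f,u").replace("hi/sc+100))","hi/sc+100));u=s.x").replace("for ar0 in(.18,.21,.24)","for ar0 in(.2,.225)")
open("fit2.py","w").write(s)
E
time timeout 550 python3 fit2.py 8 9 10
```

```text
-0.29 1.43 dx=0.644 dy=-0.568 ar=0.212 t=9.85 rt=111 It=88.2 Is=80 sig=0.886 Ip=59.2 tp=1.98 Ix=60.7 a0=0 [0.1101 0.1834 0.2091]
-0.304 1.29 dx=0.0113 dy=-0.643 ar=0.215 t=10.8 rt=111 It=90.6 Is=81.5 sig=0.838 Ip=62.4 tp=2.12 Ix=75.4 a0=0 [0.1101 0.1823 0.2079]
-0.318 1.22 dx=-0.633 dy=-0.795 ar=0.211 t=9.85 rt=112 It=90.1 Is=81.2 sig=0.85 Ip=61.3 tp=2.03 Ix=80.3 a0=0 [0.1114 0.184  0.2107]
-0.332 1.19 dx=-1.24 dy=-0.913 ar=0.214 t=10 rt=112 It=90.2 Is=81.5 sig=0.861 Ip=59.8 tp=1.99 Ix=60.9 a0=0 [0.1131 0.1863 0.2124]
real	3m8.792s
user	4m18.033s
sys	0m0.304s
```

Request:
{"op": "jog_arm", "data": {"increments": "0 0 0 0 0 0 -1; 0 0 0 0 0 0 -1; 0 0 0 0 0 0 -1; 0 0 0 0 0 0 -1; 0 0 0 0 0 0 -1; 0 0 0 0 0 0 -1; 0 0 0 0 0 0 -1; 0 0 0 0 0 0 -1"}}

```text
clock: 16.35
eef_pos: [563.1, 144.0, 9.3]
tcp_rot: [3.141, 0.0, 1.26]
contact_force: [-0.8, 2.1, 7.7]
opening: 0.001
```

Request:
{"op": "jog_arm", "data": {"increments": "0 0 0 0 0 0 -1; 0 0 0 0 0 0 -1; 0 0 0 0 0 0 -1; 0 0 0 0 0 0 -1; 0 0 0 0 0 0 -1; 0 0 0 0 0 0 -1; 0 0 0 0 0 0 -1; 0 0 0 0 0 0 -1"}}

```text
clock: 17.15
eef_pos: [563.1, 144.0, 9.3]
tcp_rot: [3.141, 0.0, 1.26]
contact_force: [-0.5, 0.9, 7.5]
opening: -0.003
```

Request:
{"op": "jog_arm", "data": {"increments": "0 0 0 0 0 0 -1; 0 0 0 0 0 0 -1; 0 0 0 0 0 0 -1; 0 0 0 0 0 0 -1; 0 0 0 0 0 0 -1; 0 0 0 0 0 0 -1; 0 0 0 0 0 0 -1; 0 0 0 0 0 0 -1"}}

```text
clock: 17.95
eef_pos: [563.1, 144.1, 9.3]
tcp_rot: [3.141, 0.0, 1.26]
contact_force: [-0.2, 1.8, 7.5]
opening: 0.001
```

```bash
python3 look.py 11 top side 2>/dev/null; python3 -c "
import numpy as np
a=np.load('top10.npy');b=np.load('top11.npy');d=(b-a).mean(2)[145:175,270:300];print(abs(d).max())"
```

```text
[563.10372589 144.06334793   9.30274326] [3.14145109e+00 3.62540714e-04 1.25997288e+00] [-0.19517093  1.83042385  7.51006436] 17.95
1.6666666666666667
```

View pics/side11.png

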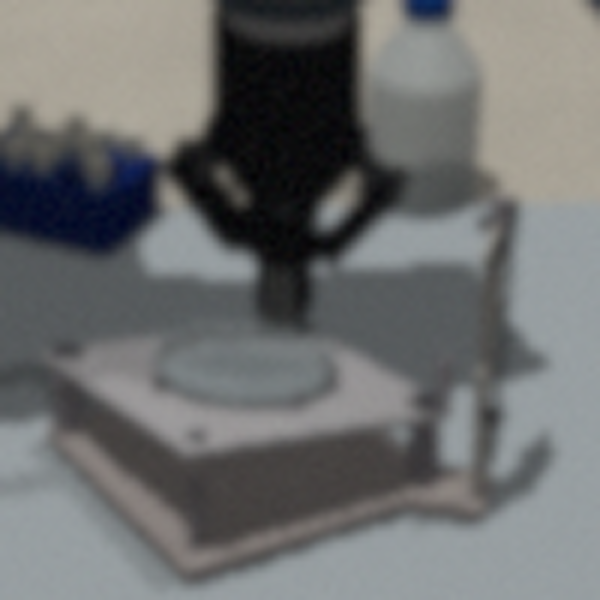

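Request:
{"op": "jog_arm", "data": {"increments": "0 0 -0.05 0 0 0 -1; 0 0 -0.05 0 0 0 -1; 0 0 -0.05 0 0 0 -1; 0 0 -0.05 0 0 0 -1; 0 0 -0.05 0 0 0 -1; 0 0 -0.05 0 0 0 -1; 0 0 -0.05 0 0 0 -1; 0 0 -0.05 0 0 0 -1"}}

```text
clock: 19.05
eef_pos: [563.3, 144.3, 13.3]
tcp_rot: [3.141, -0.0, 1.26]
contact_force: [0.2, 3.2, 5.5]
opening: 0.0
```

Request:
{"op": "jog_arm", "data": {"increments": "0 0 -0.05 0 0 0 -1; 0 0 -0.05 0 0 0 -1; 0 0 -0.05 0 0 0 -1; 0 0 -0.05 0 0 0 -1; 0 0 -0.05 0 0 0 -1; 0 0 -0.05 0 0 0 -1; 0 0 -0.05 0 0 0 -1; 0 0 -0.05 0 0 0 -1"}}

```text
clock: 19.85
eef_pos: [563.2, 144.5, 17.1]
tcp_rot: [3.141, -0.0, 1.26]
contact_force: [0.7, 3.5, 4.5]
opening: 0.0
```

Request:
{"op": "jog_arm", "data": {"increments": "0 0 -0.05 0 0 0 -1; 0 0 -0.05 0 0 0 -1; 0 0 -0.05 0 0 0 -1; 0 0 -0.05 0 0 0 -1; 0 0 -0.05 0 0 0 -1; 0 0 -0.05 0 0 0 -1; 0 0 -0.05 0 0 0 -1; 0 0 -0.05 0 0 0 -1"}}

```text
clock: 20.65
eef_pos: [563.1, 144.2, 21.1]
tcp_rot: [3.142, 0.0, 1.26]
contact_force: [2.2, 3.1, 3.4]
opening: 0.001
```

Request:
{"op": "jog_arm", "data": {"increments": "0 0 -0.05 0 0 0 -1; 0 0 -0.05 0 0 0 -1; 0 0 -0.05 0 0 0 -1; 0 0 -0.05 0 0 0 -1; 0 0 -0.05 0 0 0 -1; 0 0 -0.05 0 0 0 -1; 0 0 -0.05 0 0 0 -1; 0 0 -0.05 0 0 0 -1"}}

```text
clock: 21.45
eef_pos: [562.5, 144.1, 24.9]
tcp_rot: [-3.141, 0.001, 1.26]
contact_force: [0.2, -0.9, 0.4]
opening: -0.001
```

Request:
{"op": "jog_arm", "data": {"increments": "0 0 -0.05 0 0 0 -1; 0 0 -0.05 0 0 0 -1; 0 0 -0.05 0 0 0 -1; 0 0 -0.05 0 0 0 -1; 0 0 -0.05 0 0 0 -1; 0 0 -0.05 0 0 0 -1; 0 0 -0.05 0 0 0 -1; 0 0 -0.05 0 0 0 -1"}}

```text
clock: 22.25
eef_pos: [563.1, 144.3, 29.2]
tcp_rot: [3.142, -0.0, 1.26]
contact_force: [0.3, 0.0, 0.3]
opening: -0.001
```

```bash
python3 look.py 12 top side 2>/dev/null
```

```text
[563.10533286 144.32308252  29.16318046] [ 3.14155308e+00 -9.35134405e-07  1.25977104e+00] [0.28397412 0.04970307 0.33993358] 22.25
```

View pics/top12.png

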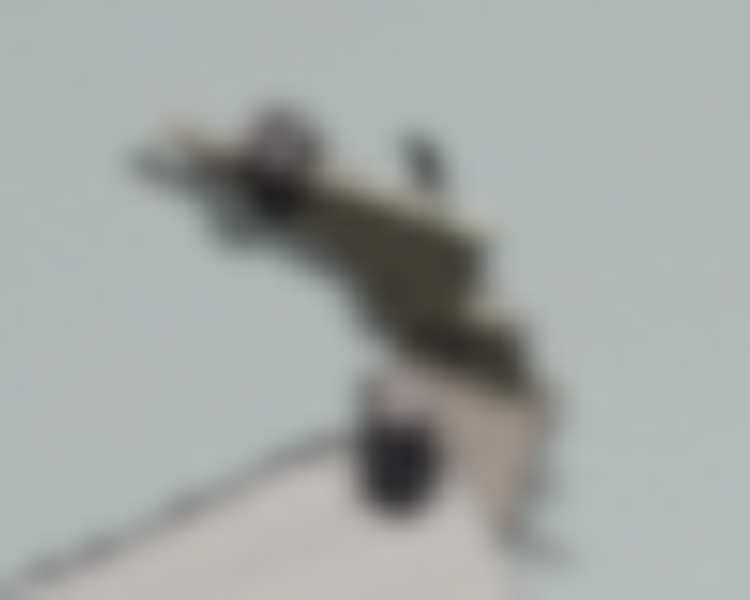

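Pointer is back at its level position (tip at 15x crop (412,133)) and the rider is unchanged. Now I move clear.

Request:
{"op": "jog_arm", "data": {"increments": "0 0 -0.5 0 0 0 -1; 0 0 -1 0 0 0 -1; 0 0 -2 0 0 0 -1; 0 0 -2 0 0 0 -1; 0 0 -2 0 0 0 -1; 0 0 -2 0 0 0 -1; 0 0 -1 0 0 0 -1; 0 0 0 0 0 0 -1"}}

```text
clock: 23.35
eef_pos: [564.2, 144.6, 136.0]
tcp_rot: [3.139, -0.002, 1.26]
contact_force: [-0.6, 0.5, 0.6]
opening: 0.0
```

Request:
{"op": "jog_arm", "data": {"increments": "0 0 -1 0 0 0 -1; 0 0 -1 0 0 0 -1; 0 0 -1 0 0 0 -1; 0 0 0 0 0 0 -1; 0 0 0 0 0 0 -1; 0 0 0 0 0 0 -1; 0 0 0 0 0 0 -1; 0 0 0 0 0 0 -1"}}

```text
clock: 24.15
eef_pos: [562.9, 144.3, 163.7]
tcp_rot: [-3.141, 0.0, 1.26]
contact_force: [-0.2, 0.2, -0.5]
opening: -0.002
```

```bash
python3 look.py 13 top side 2>/dev/null; python3 -c "
import numpy as np
a=np.load('top5.npy');b=np.load('top13.npy');d=(b-a).mean(2)
print(abs(d[145:175,268:300]).max(),abs(d[180:240,262:310]).max())"
```

```text
[562.86667158 144.28236909 163.7193631 ] [-3.14105534e+00  3.24186013e-04  1.25980273e+00] [-0.1678319   0.20609267 -0.45631465] 24.15
2.333333333333331 13.77777777777778
```

View pics/side13.png

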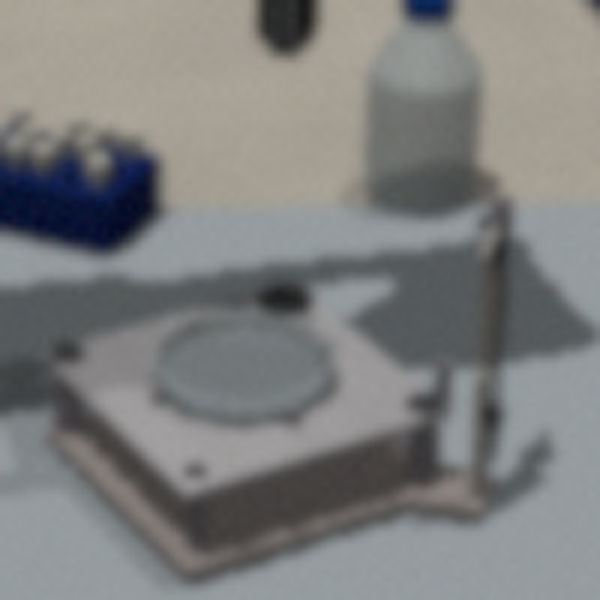

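```bash
python3 -c "
from rig import r
print(r.sign_off())"
```

```text
the job is handed in; nothing more can be done
None
```

I pressed the thumb pad with the closed fingertips until the pointer stood at the rider, held that tilt, eased the plate back to level, moved clear and handed the job in. The clock read about 24.3 s at the end.

- **Tilt:** the image fits put the plate at 0.208–0.212 rad and the rider at 0.211–0.215 rad. The pointer was therefore at the rider, or up to about 0.007 rad short of it, and not past it in any of the four final fits. At this picture resolution I would trust the difference to about ±0.01 rad. Rougher earlier fits ran from 0.006 rad past to 0.001 rad short.
- **Hold:** it lasted more than 2.5 s. The TCP height stayed constant at 9.3 mm, the force was about 7.5 N (against the stated 7 N at 0.21 rad), and the pictures before and after showed no movement.
- **Return:** I raised the fingers at 5 mm/s, about 0.07 rad/s at the plate. The force fell smoothly to zero at the level stop, with no snap.
- **Final pictures:** the pointer was back at its starting place and the rider had not moved. The dish was still between its pins, and nothing else in view around the stand had moved. The fingers ended about 140 mm above the pad.

**Disagreements:**
- The fingertips showed about 35 mm higher in the pictures than the reported TCP height. Contact came at a reading of about 24.5 mm instead of 60 mm. I therefore set the depth by force and by watching the pointer, not by the reported height.
- The before-and-after picture difference was small at the scale (2 grey levels) but reached 14 in places over the plate. I put that down to the arm's shadow and did not check it separately.

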